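Enable the furnace power unit with its interlock key

ROBOT

A 6-joint arm with a two-finger parallel gripper is mounted at the origin on the work surface. World frame = base frame: x ahead of the robot, y to its left, z up, the work surface at z = 0. Lengths are in mm, angles in rad, forces in N, time in s.
With the tool pointing down it reaches from about 350 to 875 mm from the base axis. Payload 4.2 kg.
Tool frame: the origin (TCP) lies midway between the tips of the shut fingers; the grasp point (between the pads) lies 19 mm behind it (arm.tcp_to_grasp is the distance from the TCP to the grasp point, in mm); z points along the fingers, y is the line along which they close (so a half turn about z gives the same grasp; the last joint's range is limited). The gripper opens to 85 mm and grips with 20 to 120 N. Pads are 22 mm wide; open, the fingers measure 114 mm over their backs; the gripper's body (76 mm by 85 mm) begins 54 mm behind the grasp point. The pads swing forward as they close: fully open they stand 13 mm farther back than shut.
Start: joints at [-1.057, 0.385, 0.008, 0, -1.194, -0.259], TCP at [157.549, -604.795, 231.312] pointing down, gripper open.
Joint ranges: [-3.14, 3.14], [-1.21, 2.06], [-1.07, 1.41], [-3.16, 2.05], [-2.99, -0.16], [-3.1, 3.1]. Speed limits (rad/s): [2.79, 2.79, 3.14, 3.14, 3.14, 3.14].

INTERFACE

Orientations are given as a unit quaternion [x, y, z, w].
In Python, from bench import arm, imaging, job, models gives the robot as it stands.
- The arm moves only by the tool arm_command, never from a script. Its argument "rows" is a list of rows, each an object with "grip": the opening, from 0 (shut) to 1 (fully open); "linear": the shift along the tool's x, y, z in mm, a list of three; "rot": the turn, a rotation vector about the tool's x, y, z in rad, a list of three. In form: [{"grip": grip, "linear": [tx, ty, tz], "rot": [rx, ry, rz]}, ...]. A call has 1 to 10 rows; each row is the pose to reach, as a shift and turn from the pose commanded when the call began, along the tool's axes at that moment; what a row does not reach only later rows make up. A row lasts 1/8 s, in which the tool goes at most 62.5 mm and 10.7 degrees, less where a joint would pass 70% of its speed; a pose out of reach is approached as far as the arm can. A call with a gripper value outside its range is refused whole. The fingers move at their own pace and stop on an object; the grip force is fixed at half the most. Time passes only in rows, so rows that repeat a pose let the fingers close. It gives the time, the measured TCP pose, the force, the opening and the grip force at its end, in the units of the state.
- arm.read_state(): the state, without advancing time (a new reading comes with each control period).
- imaging.get_image(name): name is "scene" or "top" or "wrist"; returns a dict with "frame" (480x640x3 uint8, red, green, blue), "fx", "fy", "cx", "cy" (pixels), "k1" (the pictures are not rectified: a ray, as slopes to the right and down, at radius r is drawn at 1 + k1 r^2 times it, then the intrinsics apply), "extrinsics" (4x4, takes a point from world to camera coordinates); the wrist camera has in their place "T_tool_cam" (4x4, takes a point from camera to tool coordinates, whose origin is the TCP and whose axes are the flange's). Camera axes: x right, y down, z forward; pixel columns grow to the right and rows downward; lengths in mm; the calibration is good to about 2 mm. A picture is of the moment at which its call begins: read the wrist's pose just before it. There is no depth.
- job.job_done(): hands the job in; it is judged then, once.
Trained networks look in a picture, given as the dict that the camera call returned (one of the last four; its "shot" number tells which), for a name from the list of things; names that differ only in an ending like _2 or _b are one class to them, and where a whole thing is asked for, a point or a joint stands for the part that bears it (a point fixed in the world has none). Each returns a list of dicts, best first, with "score" (0 to 1); they miss things now and then, are a little off and sometimes report something else, mostly with a low value. They report only what shows in the picture. A call takes as long as a camera call.
- models.spot_in(picture, query): "rect" ([left, top, right, bottom] in pixels, round what is visible of it).
- models.tip_of(picture, query): "pixel" ([column, row] in pixels: a listed point, or the origin of a listed thing).
The state is a dict: "clock": time; "joints": joint angles; "joint_vel": joint speeds; "joint_efforts": joint torques, N m; "position": TCP position; "ee_rot": TCP orientation; "contact_force": force on the tool from outside, world axes, zero at the start; "wrist_torque": the same for the moment, N m; "gripper_width": finger opening in mm; "grasp_force": force on a finger pad.
Only numpy, scipy, OpenCV 4.12 (cv2) and the standard library are available. Lean on these libraries where they do the work, as an engineer would, in place of code of your own. Each camera call takes 0.05 s, during which the arm holds its last target. There are 200 camera calls.

TASK

The red interlock key stands in the drawer of the small blue key cabinet: pull the drawer out to its stop and leave it open, then lift out the red key. Push the red key straight down into the brass key switch on the red console, wiggling it past the sticky pins until its shoulder rests on the lock's face, then turn it a quarter turn clockwise (seen from above) and finish while still gripping the key and holding it turned, because a spring turns the lock back as soon as it is let go. Leave the blue and yellow keys in the rack, do not press the emergency stop, and do not disturb the other things on the table.

Things in the scene. Friction and masses are not known exactly. Their poses are not given: they have to be found in the camera images.
- cab: Small blue steel key cabinet with one grey-fronted drawer, 270 (x) x 236 (y) x 114 mm high, fixed; place and yaw vary. Origin: middle of the lower edge of its front; x points from the front to the back (the drawer slides out along -x), z up.
- cab_drawer0 (a joint): How far the drawer is out, m: 0 shut (as at the start), 0.190 at its stop. It slides with about 1 N of friction and stays where it is left.
- cab_drawer0_handle (a point): Middle of the drawer's steel bar handle (moves with the drawer; axes parallel to the cabinet's). Round bar 11 mm thick, 118 mm long along the cabinet's y, 100 mm between its end posts; its axis 35 mm in front of the drawer front (29 mm clear gap), 76 mm above the table, 38 mm below the cabinet's top. Can be taken from above.
- rack (a point): Black key rack fixed in the drawer, moving with it, 50 (x) x 170 (y) x 24 mm; origin at the centre of its underside, 22 mm above the table, axes parallel to the cabinet's. Three slots 15.4 (y) x 6.4 (x) mm, 20 mm deep, at y = -55, 0, +55 mm. Drawer shut: 68 mm behind the cabinet's front; fully out: 122 mm ahead of it. The row lies 53 mm behind the inside of the drawer front; drawer walls end 92 mm above the table.
- red_key: Interlock key with a red bow, 40 g (varies), 62 mm tall, upright in one of the rack's slots (which one varies). Origin: centre of the blade's tip, 26 mm above the table in the rack; z up to the bow, y across the blade's width, x its thickness; in the rack x, y are parallel to the cabinet's. Blade 28 mm long, 14 (y) x 5 (x) mm, its last 8 mm tapering to 9 x 3 mm. Either way round fits the lock.
- red_key_bow (a point): Middle of the red key's plastic bow, 47 mm above its tip. The bow is 30 mm tall (32 to 62 mm above the tip), 28 mm wide (key y), 10 mm thick (key x) with flat faces to grip. Below it a steel shoulder, 28 to 32 mm above the tip, 20 (y) x 9 (x) mm.
- blue_key: Key with a blue bow; stands bow up, blade down in one of three slots of the black rack in the drawer. Same size and shape as the red key; leave it there. Origin at the centre of the blade's tip.
- yellow_key: Key with a yellow bow; stands bow up, blade down in one of three slots of the black rack in the drawer. Same size and shape as the red key; leave it there. Origin at the centre of the blade's tip.
- console: Red operator console, 200 x 200 x 60 mm high, grey top, fixed; place and yaw vary. Origin: centre of its underside; x away from the robot at yaw 0, z up. On its top: the key switch at x = -30, y = 0 mm; a red emergency stop on a yellow base at x = 55, y = -55 mm, 22 mm high; an amber lamp at x = 60, y = 60 mm, 30 mm high.
- lock_mouth (a point): Middle of the key slot at the lock's face, 94 mm above the table; axes parallel to the console's. Square brass core (26 mm) in a round dark collar (52 mm). Slot, unturned: 15.2 (console y) x 6.2 (x) mm. Home, the shoulder rests on the face and the key's tip is 28 mm below this point. Two sticky pins in the short walls, 10 and 19 mm down, take about 5 to 20 N each to push aside; they stay aside.
- lock (a joint): Turn of the lock core, rad: 0 unturned (its white mark to console +y), growing clockwise seen from above to 1.571 at its stop (white mark at the green mark, console +x). A spring pulls it back (0.02 N m at 0, 0.12 at the stop). The lock lags the key by 0.1 to 0.2 rad of play, so turn the key a little past a quarter.
- estop (a joint): Emergency stop plunger travel, m: 0 out, 0.006 fully pressed. Leave it alone.
- white_pot: White ceramic cup, 76 mm across, 85 mm high; stands on the table, a bystander. Origin at the centre of its underside.
- billet: Dark steel cylinder, 44 mm across, 70 mm high, standing; a bystander. Origin at the centre of its underside.
- graphite_plate: Dark grey plate, 80 x 60 x 12 mm, lying flat; a bystander. Origin at the centre of its underside.
- screwdriver: Screwdriver lying on the table near the robot, a bystander. Origin under its middle.
- wax_bottle: White jar, 60 mm across, 120 mm high; a bystander. Origin at the centre of its underside.

How it is judged:
By the outcome, as a careful person would: the job done as asked, in the order asked, and still so for the second after the job is handed in, while the arm keeps its last pose, push and grip.
It also fails if it takes over 61 s, if anything falls off the work surface, if the arm or the gripper's body presses on something with over 40 N, if the wrist force passes 120 N, or if a joint passes its speed limit or range.

## Working session

There is one attempt and no reset: what is moved stays moved. The work goes in short steps, Python scripts to look and compute and a tool call to move; the robot and the scene stay as the last step left them, time stands still between calls to the robot, and variables do not carry over. Pictures are saved under pics/ and viewed, at most 10 in all, crops included, and the job is handed in when it is done.

Besides the shell and the picture viewer there is one more tool, called as a command line: name --argument value ..., lists and objects as JSON in quotes. arm_command: Moves the arm, as the interface text tells. Its arguments: {"type":"object","properties":{"rows":{"type":"array"}},"required":["rows"]}

```bash
ls; mkdir -p pics; cat > h.py <<'E'
import numpy as np, cv2
from scipy.spatial.transform import Rotation as R
from bench import arm, imaging, job, models
def T_tool():
    s=arm.read_state(); T=np.eye(4); T[:3,:3]=R.from_quat(s['ee_rot']).as_matrix(); T[:3,3]=s['position']; return T
def shot(name):
    T=T_tool(); p=imaging.get_image(name)
    C=T@np.array(p['T_tool_cam']) if name=='wrist' else np.linalg.inv(np.array(p['extrinsics']))
    return p,C
def ray(p,C,px):
    d=np.array([(px[0]-p['cx'])/p['fx'],(px[1]-p['cy'])/p['fy']]); u=d.copy()
    for _ in range(20): u=d/(1+p['k1']*(u@u))
    v=C[:3,:3]@np.array([u[0],u[1],1]); return C[:3,3],v
def atz(p,C,px,z):
    o,v=ray(p,C,px); return o+v*(z-o[2])/v[2]
def proj(p,C,X):
    c=np.linalg.inv(C)@np.append(X,1); u=c[:2]/c[2]; u=u*(1+p['k1']*(u@u)); return np.array([u[0]*p['fx']+p['cx'],u[1]*p['fy']+p['cy']])
def save(p,n,crop=None,scale=1):
    f=p['frame'][:,:,::-1]
    if crop: f=f[crop[1]:crop[3],crop[0]:crop[2]]
    cv2.imwrite('pics/'+n+'.png',cv2.resize(f,None,fx=scale,fy=scale,interpolation=cv2.INTER_CUBIC))
def tip(p,q,n=1): 
    return [(np.round(d['pixel'],1).tolist(),round(d['score'],2)) for d in models.tip_of(p,q)[:n]]
E
python3 - <<'E'
from h import *
np.set_printoptions(precision=1,suppress=True)
for n in ['top','scene']:
    p,C=shot(n); save(p,n); print(n,C[:3,3],C[:3,2],p['fx'])
    for q,z in [('cab',0),('cab_drawer0_handle',76),('console',0),('lock_mouth',94),('white_pot',0),('billet',0),('graphite_plate',0),('screwdriver',0),('wax_bottle',0),('red_key_bow',73)]:
        for px,s in tip(p,q,2): print(q,px,s,atz(p,C,px,z))
s=arm.read_state(); print(s)
E
```

```text
pics
top [ 471.6  -50.5 1020.2] [ 0.1  0.  -1. ] 469.481446252394
cab [331.4, 174.5] 0.67 [702.7 -59.8   0. ]
cab_drawer0_handle [329.0, 187.7] 0.62 [658.1 -54.4  76. ]
lock_mouth [147.2, 248.2] 0.79 [530.3 303.2  94. ]
white_pot [518.3, 320.2] 0.94 [ 388.6 -462.6   -0. ]
billet [493.3, 246.1] 0.83 [ 547.3 -413.1    0. ]
graphite_plate [208.0, 147.2] 0.72 [761.7 214.3   0. ]
graphite_plate [144.7, 248.4] 0.21 [535.8 344.5   0. ]
screwdriver [283.3, 326.6] 0.84 [370.4  40.8  -0. ]
wax_bottle [508.0, 195.9] 0.71 [ 658.1 -447.8    0. ]
scene [ 935.5 -650.8  789.5] [-0.4  0.6 -0.7] 467.3441937262415
cab [358.7, 293.1] 0.78 [700.3 -57.1   0. ]
cab_drawer0_handle [344.4, 264.8] 0.87 [664.1 -63.4  76. ]
console [372.5, 187.7] 0.57 [567.9 285.6   0. ]
white_pot [118.0, 366.7] 0.59 [ 391.4 -454.9   -0. ]
billet [194.8, 391.1] 0.78 [ 549.4 -415.2    0. ]
graphite_plate [425.6, 231.9] 0.67 [754.3 197.6   0. ]
screwdriver [259.3, 214.0] 0.91 [369.  40.   0.]
wax_bottle [229.0, 436.3] 0.62 [ 653.8 -448.6    0. ]
{'clock': 1.1, 'joints': array([-1.1,  0.4,  0. , -0. , -1.2, -0.3]), 'joint_vel': array([-0.,  0.,  0., -0.,  0.,  0.]), 'joint_efforts': array([ -0. , -39.2,  18.9,   4.2,  -0. ,  -0. ]), 'position': array([ 157.5, -604.8,  231.3]), 'ee_rot': array([-0.1,  1. , -0. ,  0. ]), 'contact_force': array([ 0.2, -0.5, -0.3]), 'wrist_torque': array([ 0., -0., -0.]), 'grasp_force': 0.0, 'gripper_width': 85.51530172650457}
```

View top.

View pics/top.png

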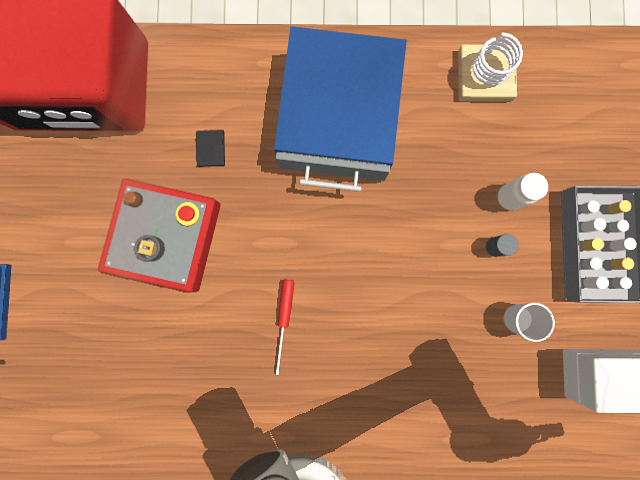

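```bash
python3 - <<'E'
from h import *
s=arm.read_state();print(s['ee_rot'],R.from_quat(s['ee_rot']).as_matrix().round(3).tolist())
E
```

```text
[-1.27062633e-01  9.91894696e-01 -2.66655310e-06  9.32665676e-06] [[-0.968, -0.252, 0.0], [-0.252, 0.968, -0.0], [-0.0, -0.0, -1.0]]
```

The top view shows the blue cabinet (roof corners about (291,28), (406,40), (395,163), (277,152)) with its handle from (303,184) to (359,188). The console has its lock at (147,248), and the E-stop is at (187,213).

```bash
python3 - <<'E'
from h import *
np.set_printoptions(precision=1,suppress=True)
p,C=shot('top')
q=[atz(p,C,x,114) for x in [(291,28),(406,40),(395,163),(277,152)]]
print(np.array(q)); a=lambda v:np.degrees(np.arctan2(v[1],v[0]))
print('cab yaw',a(q[0]-q[3]),a(q[1]-q[2]),a(q[0]-q[1])-90,a(q[3]-q[2])-90, 'front mid',(q[2]+q[3])/2)
f=p['frame'].astype(int)
h=[atz(p,C,x,76) for x in [(302,184),(360,187.5)]]; print('handle',h,a(h[0]-h[1])-90)
q=[atz(p,C,x,60) for x in [(125,181),(218,200),(196,291),(100,270)]]
print(np.array(q),'cons yaw',a(q[0]-q[3]),a(q[1]-q[2]),a(q[0]-q[1])-90,a(q[3]-q[2])-90,'centre',np.mean(q,0))
c=p['frame'][:,:,::-1]
A=cv2.resize(c[170:300,90:230],None,fx=4,fy=4,interpolation=cv2.INTER_CUBIC);B=cv2.resize(c[130:260,265:405],None,fx=4,fy=4,interpolation=cv2.INTER_CUBIC)
cv2.imwrite('pics/c1.png',np.hstack([A,B])[:,:1200][:, :]) if 0 else None
E
```

```text
[[ 975.6   24.9  114. ]
 [ 952.5 -206.5  114. ]
 [ 700.9 -183.5  114. ]
 [ 721.    48.7  114. ]]
cab yaw -5.343830164854214 -5.212548782778429 -5.720118509402141 -4.935314723215868 front mid [710.9 -67.4 114. ]
handle [array([665.3,   0.7,  76. ]), array([ 659.1, -117.6,   76. ])] -3.00779385701442
[[671.4 367.9  60. ]
 [633.5 174.7  60. ]
 [446.3 213.8  60. ]
 [487.3 409.8  60. ]] cons yaw -12.837425116552735 -11.792929907396855 -11.11583013166738 -11.80896087667378 centre [559.6 291.5  60. ]
```

```bash
cat >> h.py <<'E'
def go(X,psi=None):
    """shift/turn in tool axes for TCP world target X and tool-y heading psi (deg), tool straight down"""
    T=T_tool(); l=T[:3,:3].T@(np.array(X,float)-T[:3,3]); 
    r=np.zeros(3)
    if psi is not None:
        a=np.radians(psi); y=np.array([np.cos(a),np.sin(a),0]); z=np.array([0,0,-1.]); G=np.c_[np.cross(y,z),y,z]
        r=R.from_matrix(T[:3,:3].T@G).as_rotvec()
    print('lin',l.round(1).tolist(),'rot',r.round(3).tolist())
E
python3 - <<'E'
from h import *
p,C=shot('wrist'); print(np.round(p['T_tool_cam'],2).tolist(),p['fx'])
go((630,-55,231),174.8)
E
```

```text
[[0.0, -0.96, -0.29, 73.45], [1.0, 0.0, 0.0, -1.34], [-0.0, -0.29, 0.96, -144.22], [0.0, 0.0, 0.0, 1.0]] 356.57961291588384
lin [-595.8, 413.0, 0.3] rot [-0.0, -0.0, -1.225]
```

arm_command --rows '[{"grip": 0.35, "linear": [-596, 413, 0], "rot": [0, 0, -1.225]}, {"grip": 0.35, "linear": [-596, 413, 0], "rot": [0, 0, -1.225]}, {"grip": 0.35, "linear": [-596, 413, 0], "rot": [0, 0, -1.225]}, {"grip": 0.35, "linear": [-596, 413, 0], "rot": [0, 0, -1.225]}, {"grip": 0.35, "linear": [-596, 413, 0], "rot": [0, 0, -1.225]}, {"grip": 0.35, "linear": [-596, 413, 0], "rot": [0, 0, -1.225]}, {"grip": 0.35, "linear": [-596, 413, 0], "rot": [0, 0, -1.225]}, {"grip": 0.35, "linear": [-596, 413, 0], "rot": [0, 0, -1.225]}, {"grip": 0.35, "linear": [-596, 413, 0], "rot": [0, 0, -1.225]}, {"grip": 0.35, "linear": [-596, 413, 0], "rot": [0, 0, -1.225]}]'

```text
clock: 2.45
position: [566.1, -129.0, 231.7]
ee_rot: [-0.674, 0.738, -0.0, 0.0]
contact_force: [1.2, 0.2, -0.0]
gripper_width: 29.4
grasp_force: 0.0
```

arm_command --rows '[{"grip": 0.35, "linear": [0, 0, 0], "rot": [0, 0, 0]}]'

```text
clock: 2.58
position: [567.3, -127.7, 230.7]
ee_rot: [-0.676, 0.737, -0.0, 0.0]
contact_force: [-0.2, -0.3, 0.8]
gripper_width: 29.8
grasp_force: 0.0
```

```bash
python3 - <<'E'
from h import *
np.set_printoptions(precision=1,suppress=True)
p,C=shot('wrist'); save(p,'w1')
for q,z in [('cab_drawer0_handle',76),('cab',0)]:
    for px,s in tip(p,q): print(q,px,s,atz(p,C,px,z))
print(arm.read_state()['joints'])
go((630,-55,231),174.8)
E
```

```text
cab_drawer0_handle [220.0, 296.9] 0.88 [663.3 -57.5  76. ]
cab [205.5, 266.8] 0.9 [699.6 -59.5   0. ]
[ 0.1  0.3 -0.1 -0.  -1.2 -0.1]
lin [-81.6, -58.3, 0.1] rot [0.001, -0.0, -0.0]
```

View pics/w1.png

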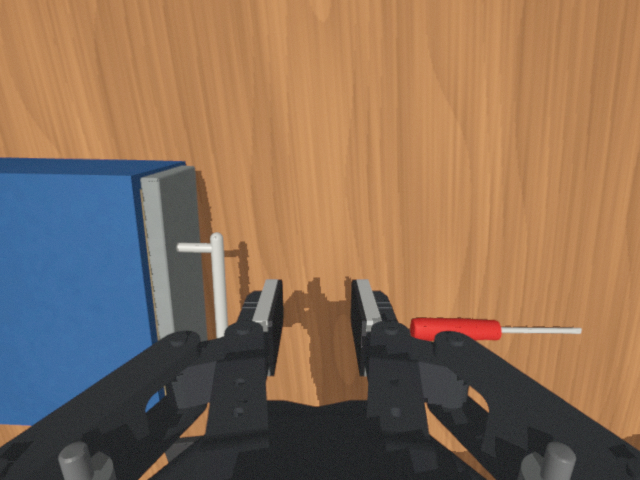

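The wrist view shows the handle bar running from about (216,236) to (222,335), left of the fingers, and the cabinet front edge. The screwdriver is well clear on the right. The network's handle pixel (220,297) fits the bar.

```bash
python3 - <<'E'
from h import *
np.set_printoptions(precision=1,suppress=True)
p,C=shot('wrist')
g=cv2.cvtColor(p['frame'],cv2.COLOR_RGB2GRAY).astype(float)
pts=[]
for r in range(262,322,4):
    row=g[r,206:240]; w=np.clip(row-190,0,None); 
    if w.sum()>0: pts.append(atz(p,C,((np.arange(206,240)*w).sum()/w.sum(),r),76))
pts=np.array(pts); k=np.polyfit(pts[:,1],pts[:,0],1); print(pts[::4]); print('yaw',-np.degrees(np.arctan(k[0])),'x at y=-57.5',np.polyval(k,-57.5))
E
```

```text
[[660.8 -96.   76. ]
 [662.5 -80.4  76. ]
 [664.3 -64.4  76. ]
 [666.1 -47.9  76. ]]
yaw -6.360233405488091 x at y=-57.5 665.1058434702273
```

```bash
python3 - <<'E'
from h import *
go((664,-58,120),174.3); go((664,-58,58),174.3)
E
```

```text
lin [-82.3, -92.6, 111.3] rot [0.0, -0.0, 0.008]
lin [-82.3, -92.6, 173.3] rot [0.0, -0.0, 0.008]
```

arm_command --rows '[{"grip": 0.36, "linear": [-82, -92.5, 50], "rot": [0, 0, 0.008]}, {"grip": 0.36, "linear": [-82, -92.5, 50], "rot": [0, 0, 0.008]}, {"grip": 0.36, "linear": [-82, -92.5, 70], "rot": [0, 0, 0.008]}, {"grip": 0.36, "linear": [-82, -92.5, 90], "rot": [0, 0, 0.008]}, {"grip": 0.36, "linear": [-82, -92.5, 90], "rot": [0, 0, 0.008]}]'

```text
clock: 3.4
position: [662.9, -59.0, 139.6]
ee_rot: [-0.671, 0.742, 0.001, -0.002]
contact_force: [0.3, -1.0, 0.5]
gripper_width: 30.6
grasp_force: 0.0
```

```bash
python3 - <<'E'
from h import *
p,C=shot('wrist'); save(p,'w2')
s=arm.read_state(); print(s['position'],s['contact_force'],s['gripper_width']); go((664,-58,58),174.3)
E
```

```text
[663.90610406 -58.95031294 141.27472198] [ 0.20350899 -0.3897974  -0.06646002] 30.548908041561337
lin [-1.0, -0.1, 83.3] rot [0.001, -0.001, -0.001]
```

View pics/w2.png

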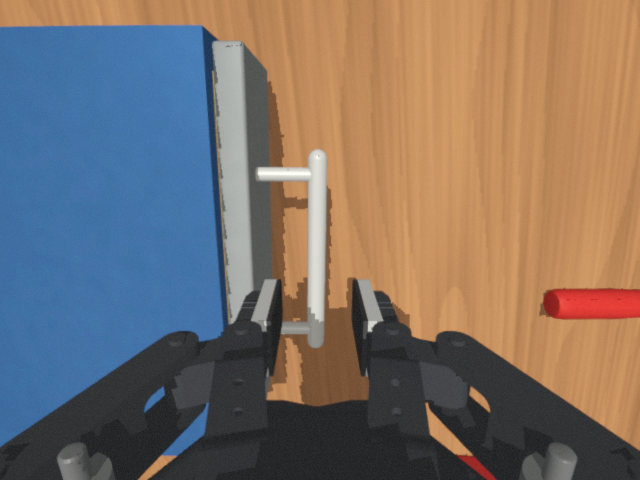

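The bar (column 317, rows 155–345) is centred between the fingertips (columns 281 and 351), so I go down and grip.

arm_command --rows '[{"grip": 0.36, "linear": [-1, 0, 45], "rot": [0, 0, 0]}, {"grip": 0.36, "linear": [-1, 0, 83], "rot": [0, 0, 0]}, {"grip": 0.36, "linear": [-1, 0, 83], "rot": [0, 0, 0]}, {"grip": 0, "linear": [-1, 0, 83], "rot": [0, 0, 0]}, {"grip": 0, "linear": [-1, 0, 83], "rot": [0, 0, 0]}, {"grip": 0, "linear": [-1, 0, 83], "rot": [0, 0, 0]}, {"grip": 0, "linear": [-1, 0, 83], "rot": [0, 0, 0]}]'

```text
clock: 4.32
position: [663.2, -57.2, 60.4]
ee_rot: [-0.671, 0.742, 0.001, -0.001]
contact_force: [-5.6, 1.2, 6.5]
gripper_width: 8.7
grasp_force: 58.5
```

arm_command --rows '[{"grip": 0, "linear": [0, 15, 0], "rot": [0, 0, 0]}, {"grip": 0, "linear": [0, 40, 0], "rot": [0, 0, 0]}, {"grip": 0, "linear": [0, 70, 0], "rot": [0, 0, 0]}, {"grip": 0, "linear": [0, 100, 0], "rot": [0, 0, 0]}, {"grip": 0, "linear": [0, 130, 0], "rot": [0, 0, 0]}, {"grip": 0, "linear": [0, 155, 0], "rot": [0, 0, 0]}, {"grip": 0, "linear": [0, 175, 0], "rot": [0, 0, 0]}, {"grip": 0, "linear": [0, 185, 0], "rot": [0, 0, 0]}, {"grip": 0, "linear": [0, 190, 0], "rot": [0, 0, 0]}, {"grip": 0, "linear": [0, 192, 0], "rot": [0, 0, 0]}]'

```text
clock: 5.58
position: [476.7, -36.2, 60.4]
ee_rot: [-0.671, 0.741, -0.002, 0.004]
contact_force: [1.9, 5.6, 2.0]
gripper_width: 8.9
grasp_force: 59.4
```

arm_command --rows '[{"grip": 0, "linear": [0, 1, 0], "rot": [0, 0, 0]}, {"grip": 0, "linear": [0, 1, 0], "rot": [0, 0, 0]}]'

```text
clock: 5.82
position: [475.9, -36.1, 60.3]
ee_rot: [-0.671, 0.741, -0.002, 0.004]
contact_force: [0.4, 5.8, 3.4]
gripper_width: 8.8
grasp_force: 59.5
```

arm_command --rows '[{"grip": 0, "linear": [0, 3, 0], "rot": [0, 0, 0]}, {"grip": 0, "linear": [0, 5, 0], "rot": [0, 0, 0]}, {"grip": 0, "linear": [0, 5, 0], "rot": [0, 0, 0]}, {"grip": 0, "linear": [0, 5, 0], "rot": [0, 0, 0]}]'

```text
clock: 6.32
position: [474.5, -35.9, 60.4]
ee_rot: [-0.671, 0.741, -0.004, 0.007]
contact_force: [9.8, -0.3, -7.0]
gripper_width: 8.8
grasp_force: 58.7
```

arm_command --rows '[{"grip": 0.36, "linear": [0, 2, 0], "rot": [0, 0, 0]}, {"grip": 0.36, "linear": [0, 2, 0], "rot": [0, 0, 0]}, {"grip": 0.36, "linear": [0, 2, 0], "rot": [0, 0, 0]}, {"grip": 0.36, "linear": [0, 2, -30], "rot": [0, 0, 0]}, {"grip": 0.36, "linear": [0, 2, -80], "rot": [0, 0, 0]}, {"grip": 0.36, "linear": [20, -40, -130], "rot": [0, 0, 0]}, {"grip": 0.36, "linear": [40, -100, -150], "rot": [0, 0, 0]}, {"grip": 0.36, "linear": [40, -100, -150], "rot": [0, 0, 0]}, {"grip": 0.36, "linear": [40, -100, -150], "rot": [0, 0, 0]}]'

```text
clock: 7.45
position: [562.3, -86.9, 207.3]
ee_rot: [-0.671, 0.742, 0.001, -0.001]
contact_force: [-0.7, 0.6, -0.3]
gripper_width: 30.7
grasp_force: 0.0
```

```bash
python3 - <<'E'
from h import *
np.set_printoptions(precision=1,suppress=True)
p,C=shot('wrist'); save(p,'w3')
s=arm.read_state(); print(s['position'],s['contact_force'],s['gripper_width'],s['joints'])
for q,z in [('red_key_bow',73),('red_key',26),('blue_key',26),('yellow_key',26),('rack',22),('cab_drawer0_handle',76)]:
    for px,sc in tip(p,q): print(q,px,sc,atz(p,C,px,z))
    for d in models.spot_in(p,q)[:1]: print(np.round(d['rect']),d['score'])
E
```

```text
[561.6 -86.6 207. ] [-0.2  0.4 -0.7] 31.165922513335424 [ 0.1  0.3 -0.2 -0.  -1.1 -0.2]
red_key_bow [297.4, 326.2] 0.86 [588.5   7.3  73. ]
[288. 304. 306. 348.] 0.62
red_key [305.2, 302.2] 0.88 [583.1   9.   26. ]
[291. 305. 310. 351.] 0.92
blue_key [305.8, 249.9] 0.57 [576.4 -46.8  26. ]
[291. 246. 309. 290.] 0.9
yellow_key [304.4, 191.6] 0.88 [ 571.5 -103.6   26. ]
rack [306.9, 247.5] 0.77 [575.3 -47.8  22. ]
[101. 124. 442. 401.] 0.78
cab_drawer0_handle [427.0, 270.4] 0.82 [474.2 -36.1  76. ]
[102. 127. 443. 398.] 0.79
```

View pics/w3.png

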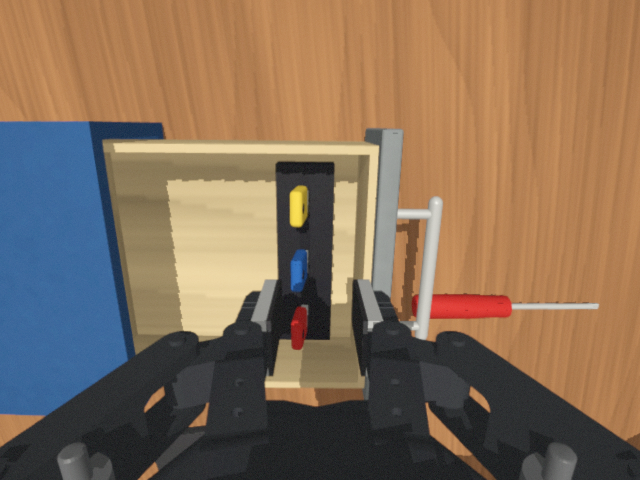

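The rack shows yellow at (299,206), blue at (299,270) and red at (299,328), nearest the gripper. The drawer is fully open and the screwdriver under its front is untouched.

```bash
python3 - <<'E'
from h import *
go((584,8,125),174.1)
E
```

```text
lin [-96.2, -11.4, 83.3] rot [-0.0, 0.0, 0.004]
```

arm_command --rows '[{"grip": 0.36, "linear": [-60, -10, 20], "rot": [0, 0, 0.004]}, {"grip": 0.36, "linear": [-96, -11.5, 60], "rot": [0, 0, 0.004]}, {"grip": 0.36, "linear": [-96, -11.5, 83], "rot": [0, 0, 0.004]}, {"grip": 0.36, "linear": [-96, -11.5, 83], "rot": [0, 0, 0.004]}, {"grip": 0.36, "linear": [-96, -11.5, 83], "rot": [0, 0, 0.004]}]'

```text
clock: 8.72
position: [584.9, 7.5, 126.5]
ee_rot: [-0.67, 0.743, -0.001, 0.001]
contact_force: [-0.2, 0.2, 0.1]
gripper_width: 30.5
grasp_force: 0.0
```

```bash
python3 - <<'E'
from h import *
np.set_printoptions(precision=1,suppress=True)
p,C=shot('wrist'); save(p,'w4')
s=arm.read_state(); print(s['position'],s['gripper_width'],p['cx'])
for px,sc in tip(p,'red_key_bow'): print(px,sc,atz(p,C,px,73))
h=cv2.cvtColor(p['frame'],cv2.COLOR_RGB2HSV); m=((h[...,0]<8)|(h[...,0]>172))&(h[...,1]>150)&(h[...,2]>60)
n,l,st,c=cv2.connectedComponentsWithStats(m.astype('uint8'))
for i in range(1,n):
    if st[i,4]>200: print(st[i],c[i])
for y in (-14,0,14):
  for z in (73,88): print(z,y,proj(p,C,(582.7+y*.103,8+y,z)))
print('TCP',proj(p,C,s['position']))
E
```

```text
[585.1   7.4 126.8] 30.517891116073788 316.6670917663548
[312.8, 255.1] 0.93 [587.1   6.3  73. ]
[464 228  28  19 450] [478.  237.2]
[ 509  228   98   34 2995] [556.5 244.6]
[ 301  230   23   59 1173] [311.9 259.1]
[429 425  67  55 952] [458.6 449.4]
73 -14 [320.7 234.3]
88 -14 [320.9 242.5]
73 0 [320.6 257. ]
88 0 [320.8 266.7]
73 14 [320.5 278.9]
88 14 [320.7 289.9]
TCP [316.3 299. ]
```

View pics/w4.png

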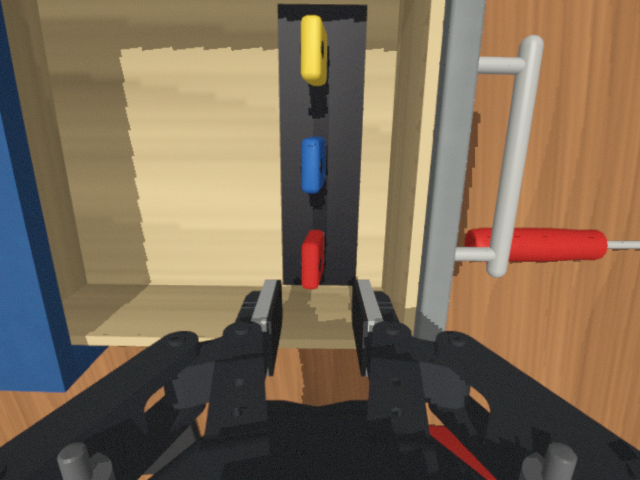

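The red bow is at columns 301–324, rows 230–289. It leans slightly toward the cabinet, with the slot's own column at about 320, and it lies between the fingers. I descend centred on the slot, gripping a little above the middle of the bow.

```bash
python3 - <<'E'
from h import *
go((583.5,7.5,60),174.1)
E
```

```text
lin [0.1, 1.7, 66.9] rot [-0.003, 0.001, -0.001]
```

arm_command --rows '[{"grip": 0.36, "linear": [0, 1.5, 30], "rot": [0, 0, 0]}, {"grip": 0.36, "linear": [0, 1.5, 55], "rot": [0, 0, 0]}, {"grip": 0.36, "linear": [0, 1.5, 67], "rot": [0, 0, 0]}, {"grip": 0.36, "linear": [0, 1.5, 67], "rot": [0, 0, 0]}, {"grip": 0, "linear": [0, 1.5, 67], "rot": [0, 0, 0]}, {"grip": 0, "linear": [0, 1.5, 67], "rot": [0, 0, 0]}, {"grip": 0, "linear": [0, 1.5, 67], "rot": [0, 0, 0]}, {"grip": 0, "linear": [0, 1.5, 67], "rot": [0, 0, 0]}]'

```text
clock: 9.82
position: [583.6, 8.0, 59.6]
ee_rot: [-0.67, 0.742, -0.001, 0.001]
contact_force: [-0.3, -0.7, 6.6]
gripper_width: 8.8
grasp_force: 59.8
```

arm_command --rows '[{"grip": 0, "linear": [0, 0, -15], "rot": [0, 0, 0]}, {"grip": 0, "linear": [0, 0, -35], "rot": [0, 0, 0]}, {"grip": 0, "linear": [0, 0, -70], "rot": [0, 0, 0]}, {"grip": 0, "linear": [0, 0, -110], "rot": [0, 0, 0]}, {"grip": 0, "linear": [0, 0, -140], "rot": [0, 0, 0]}, {"grip": 0, "linear": [0, 0, -140], "rot": [0, 0, 0]}]'

```text
clock: 10.58
position: [583.4, 8.1, 201.4]
ee_rot: [-0.67, 0.743, -0.001, 0.002]
contact_force: [-0.1, 0.3, -0.8]
gripper_width: 8.6
grasp_force: 59.3
```

```bash
python3 - <<'E'
from h import *
s=arm.read_state(); print(s['position'],s['gripper_width'],s['contact_force'])
go((505,260,190),168); go((534,303,190),168)
E
```

```text
[583.41326907   8.11917184 201.37260971] 8.618136335546227 [-0.14047353  0.28708664 -0.77891238]
lin [-242.5, 103.9, 11.3] rot [-0.005, 0.002, 0.107]
lin [-288.2, 79.5, 11.5] rot [-0.005, 0.002, 0.107]
```

arm_command --rows '[{"grip": 0, "linear": [-40, 11, 0], "rot": [0, 0, 0.02]}, {"grip": 0, "linear": [-85, 24, 0], "rot": [0, 0, 0.04]}, {"grip": 0, "linear": [-135, 38, 0], "rot": [0, 0, 0.06]}, {"grip": 0, "linear": [-185, 52, 0], "rot": [0, 0, 0.08]}, {"grip": 0, "linear": [-230, 66, 0], "rot": [0, 0, 0.1]}, {"grip": 0, "linear": [-265, 76, 0], "rot": [0, 0, 0.107]}, {"grip": 0, "linear": [-285, 83, 0], "rot": [0, 0, 0.107]}, {"grip": 0, "linear": [-285, 83, 0], "rot": [0, 0, 0.107]}, {"grip": 0, "linear": [-285, 83, 0], "rot": [0, 0, 0.107]}]'

```text
clock: 11.7
position: [529.1, 298.9, 197.8]
ee_rot: [-0.629, 0.778, 0.0, -0.001]
contact_force: [0.2, 0.4, 0.2]
gripper_width: 9.0
grasp_force: 59.3
```

```bash
python3 - <<'E'
from h import *
np.set_printoptions(precision=1,suppress=True)
p,C=shot('wrist'); save(p,'w5')
s=arm.read_state(); print(s['position'],s['gripper_width'],s['joints'])
for q,z in [('lock_mouth',94),('red_key_bow',0)]:
  for px,sc in tip(p,q,2): print(q,px,sc,atz(p,C,px,z))
G=T_tool()
for d in (28-19-54+26,35): pass
print('pred tip',proj(p,C,(G@[0,0,35,1])[:3]))
E
```

```text
[529.3 298.7 198.1] 9.224568435922725 [ 0.8  0.4 -0.1 -0.  -1.1 -1. ]
lock_mouth [313.1, 243.4] 0.74 [533.5 306.7  94. ]
red_key_bow [317.0, 316.7] 0.61 [554.4 419.6   0. ]
pred tip [316.1 268.9]
```

View pics/w5.png

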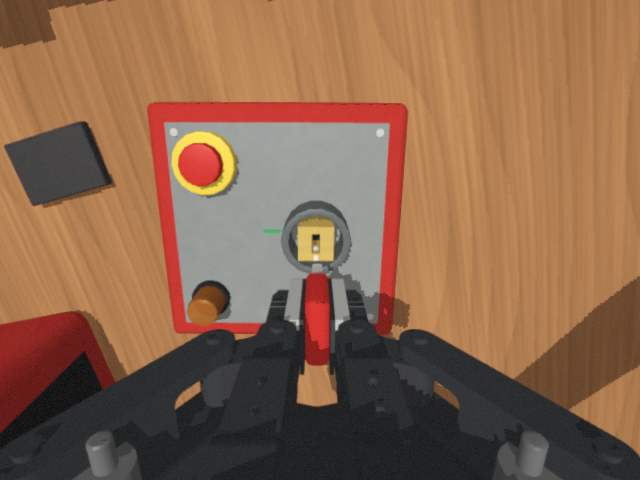

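The console, lock and key are well aligned. The brass core is at about (316,240) with its slot there, and the red key (bow (317,315)) hangs straight in the fingers. I zoom in to measure.

```bash
python3 - <<'E'
from h import *
p,C=shot('wrist'); save(p,'w6',(266,195,366,295),6)
a,b=[atz(p,C,x,60) for x in ((165,103),(395,103.5))]; d=a-b; print(np.degrees(np.arctan2(d[1],d[0])), R.from_quat(arm.read_state()['ee_rot']).as_matrix()[:,1])
# console edge fit: red/not-red transition rows
h=cv2.cvtColor(p['frame'],cv2.COLOR_RGB2HSV); m=((h[...,0]<6)|(h[...,0]>174))&(h[...,1]>190)&(h[...,2]>120)
def edge(z,lo,hi,f):
    P=[]
    for c in range(lo,hi,5):
        r=np.where(m[90:140,c])[0]
        if len(r): P.append(atz(p,C,(c,90+f(r)+(0.5 if f is max else -.5)),z)[:2])
    P=np.array(P); k=np.polyfit(P[:,0],P[:,1],1); return np.degrees(np.arctan(k[0])), np.std(np.polyval(k,P[:,0])-P[:,1])
print(edge(60,165,390,min),edge(60,185,370,max))
E
```

```text
-12.321833165761115 [-9.77738694e-01  2.09826201e-01  1.06292920e-04]
(np.float64(-12.560848104482801), np.float64(0.8941040841634018)) (np.float64(-12.605718283004016), np.float64(1.580070281526253))
```

View pics/w6.png

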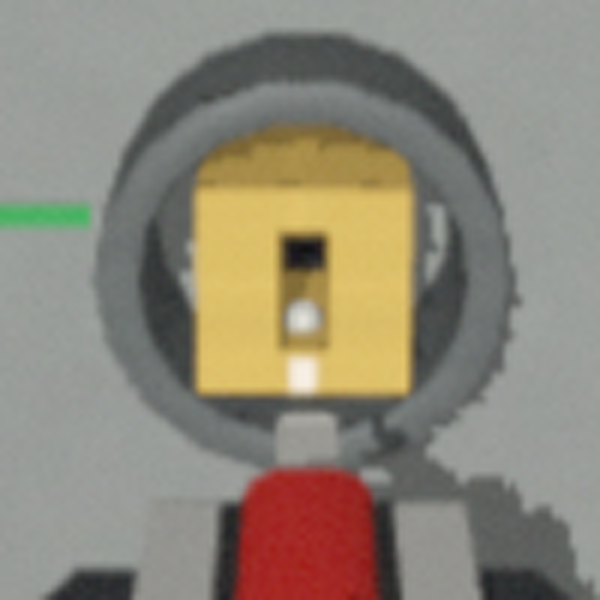

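```bash
python3 - <<'E'
from h import *
np.set_printoptions(precision=2,suppress=True)
p,C=shot('wrist'); T=T_tool()
S=atz(p,C,(316.6,243.5),94); tipz=T[2,3]-35
t=atz(p,C,(317.2,268.5),tipz)
print('slot',S,'tip',t,'tcp',T[:3,3]); D=T[:3,:3].T@(S-t); print('tool shift',D, 'tool slot rel TCP',T[:3,:3].T@(S-T[:3,3]))
# tip row check: near edge of 9mm tip
print(proj(p,C,(T@[4.5,0,35,1])[:3]),proj(p,C,(T@[4.5,0,33,1])[:3]),proj(p,C,(T@[4.5,0,37,1])[:3]))
E
```

```text
slot [531.55 307.54  94.  ] tip [529.37 298.8  163.44] tcp [529.57 299.04 198.44]
tool shift [-9.   -0.3  69.44] tool slot rel TCP [ -8.72  -0.15 104.44]
[316.93 261.22] [316.93 262.59] [316.92 259.88]
```

arm_command --rows '[{"grip": 0, "linear": [-8.9, -0.2, 20], "rot": [0, 0, 0.007]}, {"grip": 0, "linear": [-8.9, -0.2, 50], "rot": [0, 0, 0.007]}, {"grip": 0, "linear": [-8.9, -0.2, 63], "rot": [0, 0, 0.007]}, {"grip": 0, "linear": [-8.9, -0.2, 63], "rot": [0, 0, 0.007]}]'

```text
clock: 12.45
position: [531.2, 308.0, 134.6]
ee_rot: [-0.626, 0.78, -0.0, -0.001]
contact_force: [0.0, 1.1, -0.0]
gripper_width: 8.9
grasp_force: 59.3
```

arm_command --rows '[{"grip": 0, "linear": [0, 0, 4], "rot": [0, 0, 0]}, {"grip": 0, "linear": [0, 0, 8], "rot": [0, 0, 0]}, {"grip": 0, "linear": [0, 0, 12], "rot": [0, 0, 0]}, {"grip": 0, "linear": [0, 0, 12], "rot": [0, 0, 0]}]'

```text
clock: 12.95
position: [531.2, 308.4, 123.1]
ee_rot: [-0.626, 0.78, -0.0, -0.0]
contact_force: [-0.2, -0.4, -1.0]
gripper_width: 9.0
grasp_force: 59.3
```

arm_command --rows '[{"grip": 0, "linear": [0, 0, 2], "rot": [0, 0, 0]}, {"grip": 0, "linear": [0, 0, 4], "rot": [0, 0, 0]}, {"grip": 0, "linear": [0, 0, 6], "rot": [0, 0, 0]}, {"grip": 0, "linear": [0, 0, 8], "rot": [0, 0, 0]}, {"grip": 0, "linear": [0, 0, 8], "rot": [0, 0, 0]}]'

```text
clock: 13.58
position: [531.1, 307.1, 115.2]
ee_rot: [-0.626, 0.78, -0.001, -0.001]
contact_force: [0.2, -5.7, 1.9]
gripper_width: 9.1
grasp_force: 59.8
```

arm_command --rows '[{"grip": 0, "linear": [0.8, 0, 2], "rot": [0, 0, 0.02]}, {"grip": 0, "linear": [0.8, 0, 4], "rot": [0, 0, -0.02]}, {"grip": 0, "linear": [0.8, 0, 6], "rot": [0, 0, 0.02]}, {"grip": 0, "linear": [0.8, 0, 8], "rot": [0, 0, -0.02]}, {"grip": 0, "linear": [0.8, 0, 9], "rot": [0, 0, 0]}, {"grip": 0, "linear": [0.8, 0, 9], "rot": [0, 0, 0]}]'

```text
clock: 14.32
position: [531.2, 306.8, 106.8]
ee_rot: [-0.626, 0.78, -0.0, -0.001]
contact_force: [0.3, -5.0, 4.4]
gripper_width: 8.9
grasp_force: 60.2
```

arm_command --rows '[{"grip": 0, "linear": [0.8, 0, 2], "rot": [0, 0, 0.02]}, {"grip": 0, "linear": [0.8, 0, 4], "rot": [0, 0, -0.02]}, {"grip": 0, "linear": [0.8, 0, 6], "rot": [0, 0, 0.02]}, {"grip": 0, "linear": [0.8, 0, 6], "rot": [0, 0, 0]}, {"grip": 0, "linear": [0.8, 0, 6], "rot": [0, 0, 0]}]'

```text
clock: 14.95
position: [532.3, 307.1, 102.2]
ee_rot: [-0.627, 0.779, -0.001, 0.001]
contact_force: [-0.1, -5.1, 8.2]
gripper_width: 8.9
grasp_force: 60.6
```

arm_command --rows '[{"grip": 0, "linear": [0.5, 0, 2], "rot": [0, 0, 0.02]}, {"grip": 0, "linear": [0.5, 0, 4], "rot": [0, 0, -0.02]}, {"grip": 0, "linear": [0.5, 0, 5], "rot": [0, 0, 0]}, {"grip": 0, "linear": [0.5, 0, 5], "rot": [0, 0, 0]}]'

```text
clock: 15.45
position: [532.3, 307.1, 99.5]
ee_rot: [-0.627, 0.779, -0.001, 0.002]
contact_force: [-3.1, -5.3, 17.8]
gripper_width: 8.7
grasp_force: 62.3
```

```bash
python3 - <<'E'
from h import *
p,C=shot('wrist'); save(p,'w7',(216,200,416,350),4)
s=arm.read_state(); print(s['position'],s['contact_force'],s['wrist_torque'])
E
```

```text
[532.31491762 307.11285658  99.49597291] [-3.9883569  -5.13076088 18.13431775] [-1.40408769  1.31684837  0.01322145]
```

View pics/w7.png

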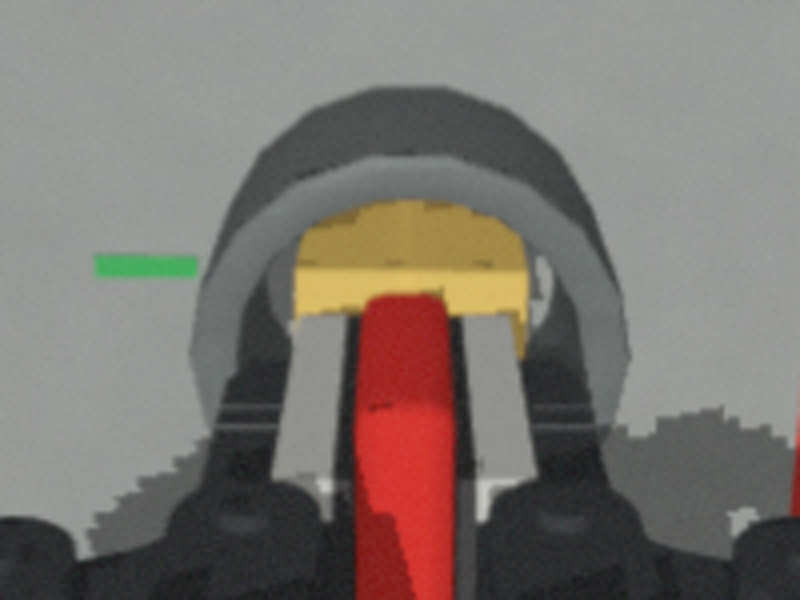

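The key's bow sits at (317,274), the same relative to the fingers as before insertion (row 273), so it has not slipped. I push a little harder to confirm it is seated.

arm_command --rows '[{"grip": 0, "linear": [0.3, 0, 2], "rot": [0, 0, 0.03]}, {"grip": 0, "linear": [0.3, 0, 3], "rot": [0, 0, -0.03]}, {"grip": 0, "linear": [0.3, 0, 3], "rot": [0, 0, 0]}, {"grip": 0, "linear": [0.3, 0, 3], "rot": [0, 0, 0]}]'

```text
clock: 16.0
position: [532.4, 307.1, 99.4]
ee_rot: [-0.627, 0.779, -0.001, 0.003]
contact_force: [-9.3, -5.2, 29.6]
gripper_width: 9.3
grasp_force: 63.8
```

arm_command --rows '[{"grip": 0, "linear": [0, 0, -2], "rot": [0, 0, 0]}, {"grip": 0, "linear": [0, 0, -4], "rot": [0, 0, 0.1]}, {"grip": 0, "linear": [0, 0, -4], "rot": [0, 0, 0.25]}, {"grip": 0, "linear": [0, 0, -4], "rot": [0, 0, 0.4]}, {"grip": 0, "linear": [0, 0, -4], "rot": [0, 0, 0.4]}]'

```text
clock: 16.62
position: [531.9, 307.0, 99.5]
ee_rot: [-0.459, 0.888, 0.0, 0.002]
contact_force: [-3.8, -2.8, 13.4]
gripper_width: 9.0
grasp_force: 61.5
```

```bash
python3 - <<'E'
from h import *
s=arm.read_state(); y=R.from_quat(s['ee_rot']).as_matrix()[:,1]; print(np.degrees(np.arctan2(y[1],y[0])),s['position'],s['contact_force'],s['wrist_torque'],s['joints'])
E
```

```text
144.6759447594477 [531.87456741 307.02838252  99.54169937] [-3.80274768 -2.81846027 13.41731069] [-0.96218388  1.2188312   0.00901776] [ 7.87303736e-01  4.83139591e-01 -1.92448628e-01  1.38402208e-03
 -8.91266276e-01 -1.40468926e+00]
```

arm_command --rows '[{"grip": 0, "linear": [0, 0, 0], "rot": [0, 0, 0.15]}, {"grip": 0, "linear": [0, 0, 0], "rot": [0, 0, 0.3]}, {"grip": 0, "linear": [0, 0, 0], "rot": [0, 0, 0.45]}, {"grip": 0, "linear": [0, 0, 0], "rot": [0, 0, 0.6]}, {"grip": 0, "linear": [0, 0, 0], "rot": [0, 0, 0.75]}, {"grip": 0, "linear": [0, 0, 0], "rot": [0, 0, 0.9]}, {"grip": 0, "linear": [0, 0, 0], "rot": [0, 0, 1.05]}, {"grip": 0, "linear": [0, 0, 0], "rot": [0, 0, 1.2]}, {"grip": 0, "linear": [0, 0, 0], "rot": [0, 0, 1.3]}, {"grip": 0, "linear": [0, 0, 0], "rot": [0, 0, 1.3]}]'

```text
clock: 17.88
position: [531.2, 308.5, 99.5]
ee_rot: [0.172, 0.985, 0.002, 0.001]
contact_force: [-7.5, 1.2, 14.8]
gripper_width: 8.9
grasp_force: 61.6
```

```bash
python3 - <<'E'
from h import *
s=arm.read_state(); y=R.from_quat(s['ee_rot']).as_matrix()[:,1]; print(np.degrees(np.arctan2(y[1],y[0])),s['position'],s['contact_force'],s['wrist_torque'],s['joints'])
E
```

```text
70.24958532611397 [531.15511828 308.45443089  99.52828913] [-7.47113787  1.20775014 14.77645884] [0.20243227 2.21619408 0.15368074] [ 7.89035362e-01  4.83030677e-01 -1.91889040e-01 -7.27679840e-04
 -8.90872327e-01 -2.70408918e+00]
```

arm_command --rows '[{"grip": 0, "linear": [0, 0, 0], "rot": [0, 0, 0.06]}, {"grip": 0, "linear": [0, 0, 0], "rot": [0, 0, 0.11]}, {"grip": 0, "linear": [0, 0, 0], "rot": [0, 0, 0.11]}, {"grip": 0, "linear": [0, 0, 0], "rot": [0, 0, 0.11]}]'

```text
clock: 18.38
position: [531.1, 308.6, 99.5]
ee_rot: [0.224, 0.975, 0.002, 0.001]
contact_force: [-7.8, 1.0, 15.2]
gripper_width: 8.9
grasp_force: 61.9
```

```bash
python3 - <<'E'
from h import *
s=arm.read_state(); y=R.from_quat(s['ee_rot']).as_matrix()[:,1]; print(np.degrees(np.arctan2(y[1],y[0])),s['position'],s['contact_force'],s['wrist_torque'],s['joints'])
p,C=shot('wrist'); a=p['frame'][190:340,216:416,::-1]; q,_=shot('top'); b=q['frame'][170:300,90:230,::-1]
cv2.imwrite('pics/w8.png',np.hstack([cv2.resize(a,(400,300),interpolation=2),cv2.resize(b,(323,300),interpolation=2)]))
E
```

```text
64.07939913402487 [531.09834686 308.55822466  99.53069192] [-7.75462636  1.03047849 15.17427024] [0.27271315 2.35112849 0.52626154] [ 7.89309788e-01  4.83034606e-01 -1.91955132e-01 -5.14582616e-04
 -8.90852356e-01 -2.81218634e+00]
```

View pics/w8.png

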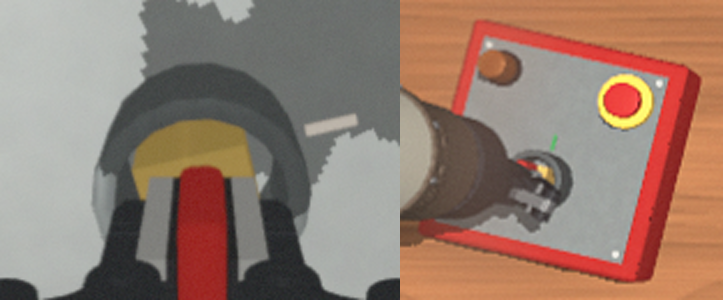

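The twisting moment rose from 0.15 to 0.53 N m over the last 0.1 rad, so the core is at its stop. It trails the key by the stated play, and the key is still gripped and seated.

```bash
python3 -c "
from bench import job; print(job.job_done())"
```

```text
the job is handed in; nothing more can be done
None
```

I've handed the job in at about 18.5 s: the drawer is open to its stop, and the red key is pushed fully into the lock, turned clockwise to the stop and still gripped.

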